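# Draw a long scraper out through the hatch of a foraging box

## Robot

A 6-joint arm with a two-finger parallel gripper is mounted at the origin on the work surface. World frame = base frame: x ahead of the robot, y to its left, z up, the work surface at z = 0. Lengths are in m, angles in rad, forces in N, time in s.
With the tool pointing down it reaches from about 0.25 to 0.775 m from the base axis. Payload 4 kg.
Tool frame: the origin (TCP) lies midway between the tips of the shut fingers; the grasp point (between the pads) lies 19 mm behind it; z points along the fingers, y is the line along which they close (so a half turn about z gives the same grasp; the last joint's range is limited). The gripper opens to 94 mm and grips with 3 to 60 N. Pads are 16 mm wide; open, the fingers measure 119 mm over their backs; the gripper's body (75 mm by 177 mm) begins 78 mm behind the grasp point.
Start: joints at [-1.433, 0.087, 1.371, -0, 1.684, -0.103], TCP at [0.131, -0.534, 0.181] pointing down, gripper open.
Joint ranges: [-3.1, 3.1], [-0.76, 2.03], [0.27, 2.55], [-1.08, 4.22], [0.17, 2.65], [-2.57, 2.57]. Speed limits (rad/s): [2.79, 2.79, 3.14, 3.14, 3.14, 3.14].

## Interface

Orientations are given as [roll, pitch, yaw] about the fixed x, y, z axes, in that order (R = Rz(yaw) Ry(pitch) Rx(roll)).
In Python, from bench import get_obs, snapshot, close_job gives the robot as it stands. The module is installed in compiled form; this text tells all that it offers.
- The arm moves only by the tool drive_tool, never from a script. Its argument "commands" is a list of rows, each a list of 6 numbers: the shift along the tool's x, y, z in units of 0.04 m (1.0 is 0.04 m), then the turn, a rotation vector about the tool's x, y, z in units of 0.1 rad (1.0 is 0.1 rad). In form: [[dx, dy, dz, wx, wy, wz], ...]. A call has 1 to 20 rows; each row shifts and turns the commanded pose from where the row before left it, along the tool's axes as they then stand; what a row does not reach is not made up. A row lasts 1/8 s, in which the tool goes at most 62.5 mm and 10.7 degrees, less where a joint would pass 70% of its speed; a pose out of reach is approached as far as the arm can. A call with a number of a shift or a turn outside -1 to 1 is refused whole. A call with a gripper value outside its range is refused whole. "gripper" is the closure, from 0 (fully open) to 1 (shut), set as the call begins (left out, the last holds). The fingers move at their own pace and stop on an object; the grip force is fixed at half the most. Time passes only in rows, so rows that do not move let the fingers close. It gives the time, the measured TCP pose, the force, the opening and the grip force at its end, in the units of the state.
- get_obs(): the state, without advancing time (a new reading comes with each control period).
- snapshot(name): name is "scene" or "top"; returns a dict with "image" (480x640x3 uint8, blue, green, red), "range_z" (480x640 float32, m along the optical axis (not along the pixel's ray), 0 where there is no reading), "fx", "fy", "cx", "cy" (pixels), "rvec" (rotation vector, rad) and "tvec" (3), from world to camera coordinates, as OpenCV has them. Camera axes: x right, y down, z forward; pixel columns grow to the right and rows downward; lengths in m; the calibration is good to about 2 mm. A picture is of the moment at which its call begins.
- close_job(): hands the job in; it is judged then, once.
The state is a dict: "time": time; "joint_positions": joint angles; "qvel": joint speeds; "joint_torque": joint torques, N m; "tool_pos": TCP position; "ee_rot": TCP orientation; "wrist_force": force on the tool from outside, world axes, zero at the start; "wrist_torque": the same for the moment, N m; "width": finger opening in m; "finger_force": force on a finger pad.
Only numpy, scipy, OpenCV 4.12 (cv2) and the standard library are available. Lean on these libraries where they do the work, as an engineer would, in place of code of your own. Each camera call takes 0.05 s, during which the arm holds its last target. There are 200 camera calls.

## Task

A long wooden bedding scraper has been left lying inside the shallow foraging box, under its fixed clear cover, and it is longer than the hatch in that cover. Take it by its handle, tilt it and draw it out through the hatch one end first, without forcing it against the box and leaving the other things where they are. Finish while still holding it in the gripper, motionless above the box with every part of it at least 3 cm higher than the cover and touching nothing but the gripper: do not put it down or let go.

Things in the scene. Friction and masses are not known exactly. Their poses are not given: they have to be found in the camera images.
- forage_box: fixed shallow plywood box, 376 (its x, roughly away from the robot) x 226 (y) x 70 mm; origin at the centre of its underside, z up; yaw varies. Walls 8 mm, inside 360 x 210 mm; inner floor 8 mm above the origin. A fixed clear plastic cover, 6 mm thick, closes the top: underside at 64, upper face at 70 mm above the origin; in its middle is the hatch
- hatch (a point): centre of the rectangular hatch in the cover, at the level of the cover's upper face, straight above the box's origin, same axes. The hatch is 150 mm along the box's x and 170 mm along its y, with a thin white rim
- scraper_centre (a point): middle of the loose wooden scraper (230 mm along its x, about 90 g), 11 mm above its underside. Handle 22 x 22 mm from x = -115 to +50 mm; flat blade 50 mm wide, 10 mm thick, level with the underside, from +50 to +115. Balances within 20 mm of this centre. Lies flat on the inner floor, roughly along the box's x, both ends under the cover, blade farther from the robot
- scraper_blade_end (a point): middle of the blade's end, +115 mm along the scraper's x from its centre, 11 mm above the underside
- scraper_butt_end (a point): middle of the handle's end, -115 mm along the scraper's x from its centre, 11 mm above the underside
- chew_block: loose wooden block 34 x 34 x 30 mm inside the box in the far right corner under the cover (box -y side); origin under its centre; leave it
- willow_ring: loose wooden ring 44 mm across, 16 mm high, inside the box in the near left corner under the cover (box +y side); origin under its centre; leave it
- bowl: terracotta bowl, 130 mm across, 55 mm high, on the shelf left of the box, with a 64 mm ball lying in it; origin under its centre; leave it
- treat_jar: glass jar with steel cap, 84 mm across, 130 mm high, left of the box; origin under its centre; leave it
- scoop: green plastic scoop, 90 x 70 x 45 mm with a 105 mm handle, right of the box; origin under the middle of its pan; leave it
- bench_brush: hand brush 130 x 55 x 36 mm, right of the box; origin under its centre; leave it

How it is judged:
On the way:
1. the held scraper stands tilted through the hatch, one end above the cover and the other still below it (contact force between scraper and the fingers above 1 N and ((height (world z) of scraper_blade_end above 0.085 m and height (world z) of scraper_butt_end below 0.062 m) or (height (world z) of scraper_butt_end above 0.085 m and height (world z) of scraper_blade_end below 0.062 m))), for 0.1 s.
At the end, for the whole second after the job is handed in: the scraper is gripped by the fingers, both its ends more than 29 mm above the cover's upper face (measured on its centre line), its middle within 200 mm of the hatch centre seen from above, not touching the box, and at rest (under 0.04 m/s and 0.3 rad/s) (height (world z) of each of scraper_blade_end, scraper_butt_end above 0.099 m and contact force between scraper and the fingers above 1 N and contact force between scraper and forage_box below 0.2 N and horizontal distance between scraper_centre and hatch below 0.2 m and linear speed of scraper below 0.04 m/s and angular speed of scraper below 0.3 rad/s); the arm keeps its last pose, push and grip.
It fails at once if once lifted off the box's floor, the scraper is forced against the box with more than 40 N (contact force between scraper and forage_box above 40 N and height (world z) of scraper_centre above 0.023 m).
It fails at once if another thing is moved by more than 40 mm (distance of any of chew_block, willow_ring, bowl, treat_jar, scoop, bench_brush from where it was at the start of the episode above 0.04 m).
It also fails if it takes over 38 s, if anything falls off the work surface, if the arm or the gripper's body presses on something with over 40 N, if the wrist force passes 120 N, or if a joint passes its speed limit or range.

## Working session

There is one attempt and no reset: what is moved stays moved. The work goes in short steps, Python scripts to look and compute and a tool call to move; the robot and the scene stay as the last step left them, time stands still between calls to the robot, and variables do not carry over. Pictures are saved under pics/ and viewed, at most 10 in all, crops included, and the job is handed in when it is done.

Besides the shell and the picture viewer there is one more tool, called after "Request:" as name([rows], argument=value, ...), one row to a line, values as JSON. drive_tool: Moves the arm, as the interface text tells. Its arguments: {"type":"object","properties":{"commands":{"type":"array"},"gripper":{"type":"number"}},"required":["commands"]}

```bash
mkdir -p pics; python3 - <<'E'
from bench import *
import cv2,numpy as np,pickle
for n in("top","scene"):
    s=snapshot(n);pickle.dump(s,open(n+'.pkl','wb'));cv2.imwrite(f'pics/{n}0.png',s['image'])
    R=cv2.Rodrigues(np.array(s['rvec'],float))[0];print(n,-R.T@np.array(s['tvec']).ravel(),R[2],s['fx'])
o=get_obs();print(o)
E
```

```text
top [ 0.34838288 -0.01213425  1.2460988 ] [ 0.19236968  0.00699771 -0.98129758] 453.2538574809637
scene [ 1.52659302 -0.28084669  0.7693592 ] [-0.78703059  0.2448672  -0.56623573] 534.4732870608543
{'time': 0.1, 'joint_positions': array([-1.43308078e+00,  8.78931877e-02,  1.37208894e+00, -3.85589634e-05,
        1.68363122e+00, -1.03077518e-01]), 'qvel': array([ 8.04732170e-04, -8.78474155e-04, -4.11375746e-03,  7.44103927e-04,
        1.36969272e-03,  5.52509883e-05]), 'joint_torque': array([ 2.15696295e-03, -3.41251624e+01, -3.03302336e+01,  7.20179407e-02,
        3.03737854e-02, -1.00689392e-04]), 'tool_pos': array([ 0.13107733, -0.53358349,  0.18002188]), 'ee_rot': array([-3.13957874e+00, -1.69800724e-04,  2.40788590e-01]), 'wrist_force': array([-0.14957875,  0.1568029 , -0.86945943]), 'wrist_torque': array([-0.04237483, -0.01783547,  0.02407481]), 'finger_force': 0.0, 'width': 0.09403554520144385}
```

View pics/top0.png

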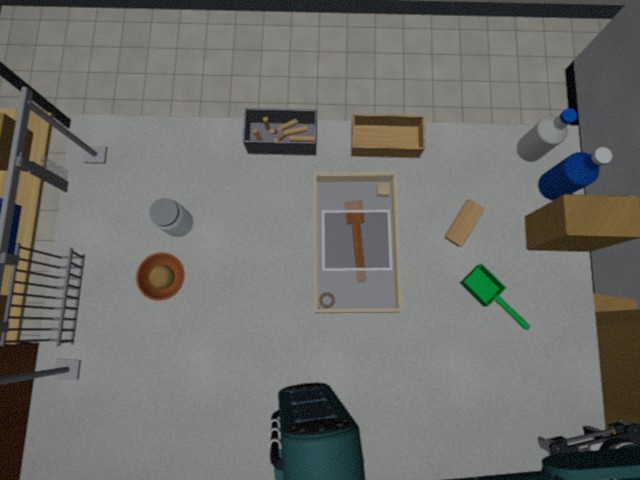

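View pics/scene0.png

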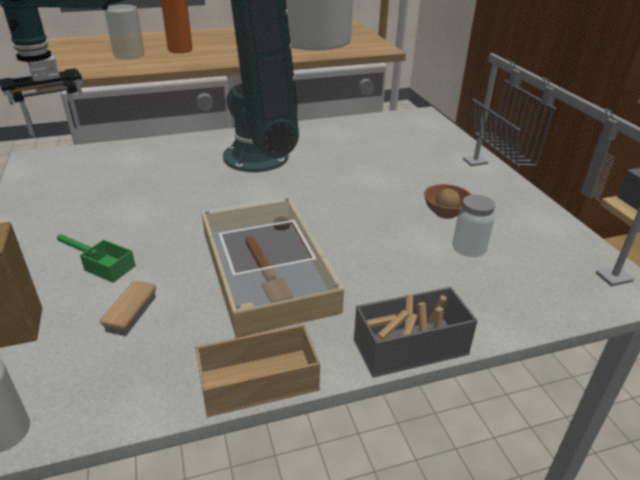

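The top view shows the box (corners near (315,174), (396,174), (400,311), (316,312)), the white hatch rim around (322–392, 211–270), and the scraper from its blade at (354,203) to its butt at (362,282). I'll enlarge that area.

```bash
python3 - <<'E'
import cv2,pickle
s=pickle.load(open('top.pkl','rb'))
c=s['image'][165:320,300:415]
cv2.imwrite('pics/crop.png',cv2.resize(c,None,fx=3.8,fy=3.8,interpolation=cv2.INTER_CUBIC))
E
```

```text
(no output)
```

View pics/crop.png

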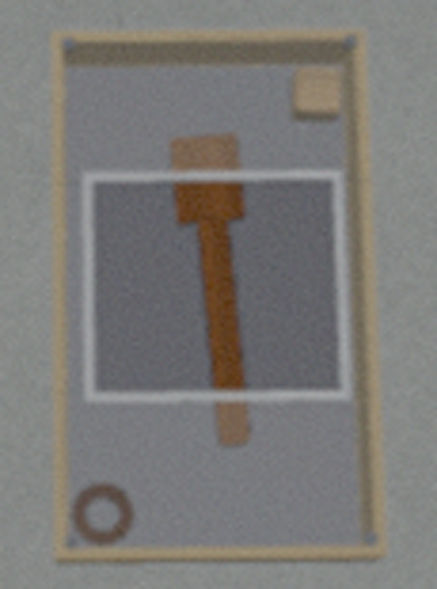

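```bash
cat >h.py <<'E'
import cv2,pickle,numpy as np
def ray(s,uv,z):
    R=cv2.Rodrigues(np.array(s['rvec'],float))[0];c=-R.T@np.array(s['tvec'],float).ravel()
    d=R.T@np.array([(uv[0]-s['cx'])/s['fx'],(uv[1]-s['cy'])/s['fy'],1]);return c+d*(z-c[2])/d[2]
E
python3 - <<'E'
from h import *
s=pickle.load(open('top.pkl','rb'))
f=lambda p,z:ray(s,((p[0]+.5)/3.8-.5+300,(p[1]+.5)/3.8-.5+165),z)[:2].round(4)
for n,z,ps in(("rim out",.07,[(84,172),(345,172),(353,400),(86,402)]),("rim in",.07,[(94,181),(335,181),(343,391),(95,393)]),
 ("box",.07,[(53,31),(367,31),(384,558),(57,560)]),("bladeend top",.018,[(171,138),(236,135)]),("blade root",.018,[(178,223),(244,218)]),
 ("handle L/R at root",.03,[(199,222),(230,221)]),("butt top",.03,[(219,445),(248,443)]),("handle near rim",.03,[(216,385),(244,385)])):
    q=[f(p,z) for p in ps];print(n,*q,'mean',np.mean(q,0))
E
```

```text
rim out [ 0.6539 -0.0013] [ 0.6585 -0.185 ] [ 0.4973 -0.19  ] [ 0.4912 -0.0069] mean [ 0.575225 -0.0958  ]
rim in [ 0.6475 -0.0085] [ 0.6518 -0.1779] [ 0.5034 -0.1831] [ 0.4976 -0.0129] mean [ 0.575075 -0.0956  ]
box [0.7574 0.0236] [ 0.7631 -0.201 ] [ 0.3908 -0.2104] [0.3837 0.0099] mean [ 0.57375  -0.094475]
bladeend top [ 0.6949 -0.0643] [ 0.6984 -0.1123] mean [ 0.69665 -0.0883 ]
blade root [ 0.6307 -0.0705] [ 0.6357 -0.1187] mean [ 0.6332 -0.0946]
handle L/R at root [ 0.6291 -0.0851] [ 0.6304 -0.1075] mean [ 0.62975 -0.0963 ]
butt top [ 0.468  -0.1014] [ 0.47   -0.1218] mean [ 0.469  -0.1116]
handle near rim [ 0.5106 -0.0988] [ 0.5111 -0.1186] mean [ 0.51085 -0.1087 ]
```

Request:
drive_tool([
  [0,0,0,0,0,0.7],
  [0,0,0,0,0,0.7],
  [0.6,-0.45,0,0,0,0],
  [0.6,-0.45,0,0,0,0],
  [0.6,-0.45,0,0,0,0],
  [0.6,-0.45,0,0,0,0],
  [0.6,-0.45,0,0,0,0],
  [0.6,-0.45,0,0,0,0],
  [0.6,-0.45,0,0,0,0],
  [0.6,-0.45,0,0,0,0],
  [0.6,-0.45,0,0,0,0],
  [0.6,-0.45,0,0,0,0],
  [0.6,-0.45,0,0,0,0],
  [0.6,-0.45,0,0,0,0],
  [0.6,-0.45,0,0,0,0],
  [0.6,-0.45,0,0,0,0],
  [0.6,-0.45,0,0,0,0],
  [0.6,-0.45,0,0,0,0],
], gripper=0)

```text
time: 2.35
tool_pos: [0.4846, -0.2081, 0.1805]
ee_rot: [-3.141, 0.001, 0.101]
wrist_force: [-0.4, -1.0, 0.1]
width: 0.0937
finger_force: 0.0
```

Request:
drive_tool([
  [0.66,-0.49,0,0,0,0],
  [0.66,-0.49,0,0,0,0],
  [0.66,-0.49,0,0,0,0],
  [0.66,-0.49,0,0,0,0],
  [0.66,-0.48,0,0,0,0],
  [0,0,0.5,0,0,0],
  [0,0,0.5,0,0,0],
  [0,0,0.5,0,0,0],
  [0,0,0.5,0,0,0],
])

```text
time: 3.48
tool_pos: [0.6053, -0.0984, 0.0996]
ee_rot: [-3.141, 0.001, 0.101]
wrist_force: [-0.2, 0.4, -0.0]
width: 0.0942
finger_force: 0.0
```

```bash
python3 - <<'E'
from bench import *
from h import *
s=snapshot("top");cv2.imwrite('pics/top1.png',cv2.resize(s['image'][165:320,285:430],None,fx=3.8,fy=3.8,interpolation=cv2.INTER_CUBIC))
s=snapshot("scene");cv2.imwrite('pics/sc1.png',cv2.resize(s['image'][150:350,170:390],None,fx=3,fy=3,interpolation=cv2.INTER_CUBIC))
E
```

```text
(no output)
```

View pics/sc1.png

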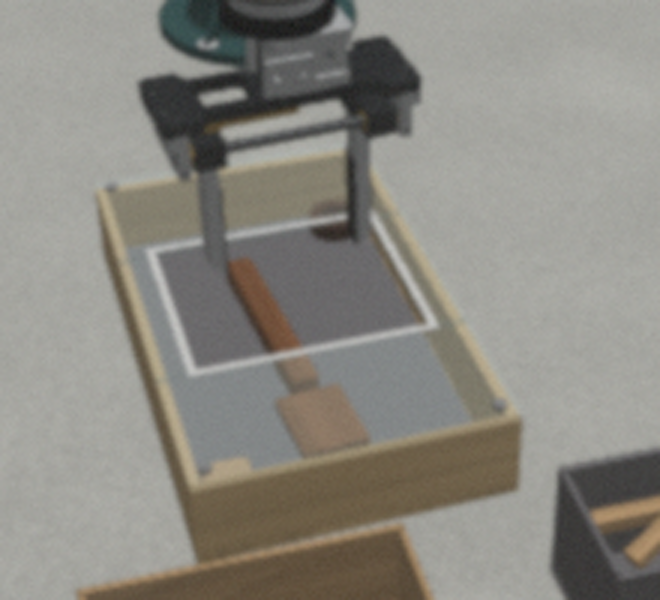

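The enlarged scene view shows both fingers, at about (215,260) and (360,240), straddling the handle's line and inside the hatch rim. I'll go down and grip.

Request:
drive_tool([
  [0,0,0.5,0,0,0],
  [0,0,0.5,0,0,0],
  [0,0,0.5,0,0,0],
  [0,0,0.4,0,0,0],
  [0,0,0.26,0,0,0],
])

```text
time: 4.2
tool_pos: [0.6056, -0.0986, 0.0141]
ee_rot: [-3.142, 0.0, 0.101]
wrist_force: [0.2, -0.1, -0.1]
width: 0.094
finger_force: 0.0
```

Request:
drive_tool([
  [0,0,0,0,0,0],
  [0,0,0,0,0,0],
  [0,0,0,0,0,0],
  [0,0,0,0,0,0],
  [0,0,0,0,0,0],
  [0,0,0,0,0,0],
  [0,0,0,0,0,0],
  [0,0,0,0,0,0],
], gripper=1)

```text
time: 5.2
tool_pos: [0.6057, -0.0986, 0.0146]
ee_rot: [3.142, 0.0, 0.101]
wrist_force: [-0.1, -1.0, 0.6]
width: 0.0175
finger_force: 0.0
```

```bash
python3 - <<'E'
from bench import *
from h import *
o=get_obs();print(o['width'],o['finger_force'])
s=snapshot("top");a=s['image'][165:320,300:410]
t=snapshot("scene");b=t['image'][185:340,190:350]
cv2.imwrite('pics/c2.png',cv2.resize(np.hstack([a,b]),None,fx=2.9,fy=2.9,interpolation=cv2.INTER_CUBIC))
E
```

```text
0.017520394930944178 0.0
```

View pics/c2.png

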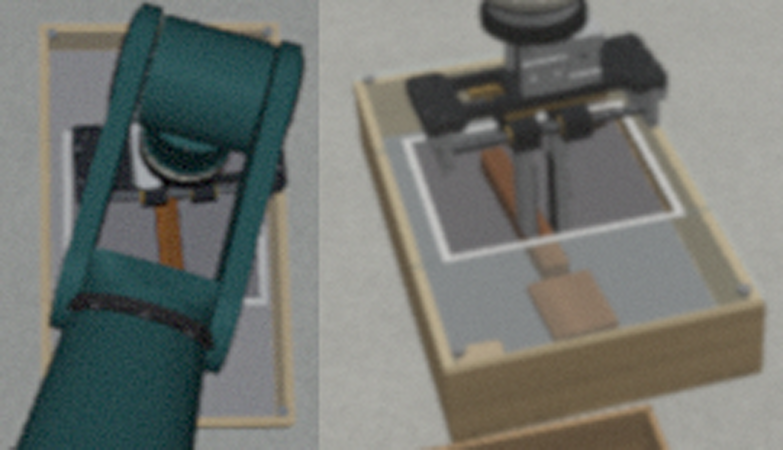

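The fingers at about (528,190) and (556,190) in the right half stand on either side of the handle, but no force reads yet. I'll wait a few more rows.

Request:
drive_tool([
  [0,0,0,0,0,0],
  [0,0,0,0,0,0],
  [0,0,0,0,0,0],
  [0,0,0,0,0,0],
])

```text
time: 5.8
tool_pos: [0.6057, -0.0986, 0.0146]
ee_rot: [3.142, 0.0, 0.101]
wrist_force: [-0.2, 0.1, -0.2]
width: 0.0003
finger_force: 0.0
```

```bash
python3 - <<'E'
from bench import *
from h import *
s=pickle.load(open('top.pkl','rb'))
R=cv2.Rodrigues(np.array(s['rvec'],float))[0]
def P(s,u,v):
    R=cv2.Rodrigues(np.array(s['rvec'],float))[0];z=s['range_z'][v,u]
    return (R.T@(np.array([(u-s['cx'])/s['fx']*z,(v-s['cy'])/s['fy']*z,z])-np.array(s['tvec']).ravel())).round(4)
for u,v in((356,230),(357,245),(359,260),(335,240),(380,240),(380,290),(354,217),(300,240)):print(u,v,P(s,u,v))
t0=pickle.load(open('scene.pkl','rb'))
t=snapshot("scene");b=t['image'][200:300,220:320];a=t0['image'][200:300,220:320]
cv2.imwrite('pics/c3.png',cv2.resize(np.hstack([a,b]),None,fx=4,fy=4,interpolation=cv2.INTER_CUBIC))
o=get_obs();print(o['joint_positions'],o['tool_pos'])
E
```

```text
356 230 [ 0.6108 -0.0966  0.0256]
357 245 [ 0.5689 -0.0999  0.0253]
359 260 [ 0.527  -0.1054  0.0297]
335 240 [ 0.5844 -0.0398  0.0092]
380 240 [ 0.5878 -0.1648  0.0082]
380 290 [ 0.4445 -0.1578  0.0663]
354 217 [ 0.6494 -0.0912  0.0174]
300 240 [0.5833 0.0578 0.0015]
[-2.53666072e-01  3.12474146e-01  1.44171282e+00 -8.80622793e-05
  1.38737302e+00  1.21635126e+00] [ 0.605736   -0.09859989  0.01466549]
```

View pics/c3.png

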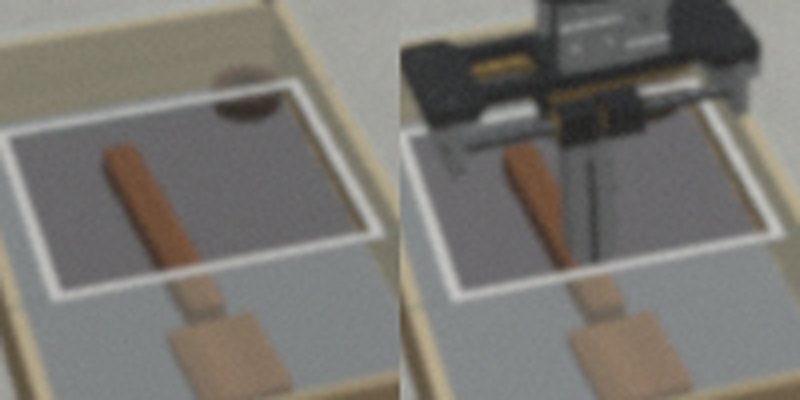

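```bash
python3 - <<'E'
from h import *
for n in("scene","top"):
    s=pickle.load(open(n+'.pkl','rb'));K=np.array([[s['fx'],0,s['cx']],[0,s['fy'],s['cy']],[0,0,1]])
    p=cv2.projectPoints(np.array([[.6057,-.0986,.0146],[.6057,-.0986,.05],[.6057,-.0986,.09],[.605,-.0977,.03],[.469,-.1116,.03],[.6967,-.0883,.018]]),np.array(s['rvec']),np.array(s['tvec']),K,None)[0][:,0]
    print(n,p.round(1).tolist())
s=pickle.load(open('scene.pkl','rb'))
f=lambda x,y,z:ray(s,(220+x/4,200+y/4),z).round(4)
print('handle butt top',f(105,152,.03),f(133,146,.03),'blade end? root',f(168,332,.018),f(253,313,.018))
print('rim in',[f(x,y,.07) for x,y in((14,140),(290,88),(365,228),(62,290))])
print('hand shoulder',f(165,268,.03),f(198,262,.03))
print('ftip on z=.0146',f(190,265,.0146), f(190,265,.03))
E
```

```text
scene [[268.0, 273.4], [267.4, 260.9], [266.7, 246.2], [268.1, 267.8], [249.9, 235.2], [282.4, 297.5]]
top [[356.4, 232.6], [357.4, 230.0], [358.5, 226.8], [356.5, 231.7], [361.1, 281.5], [353.2, 200.5]]
handle butt top [ 0.4782 -0.1223  0.03  ] [ 0.4767 -0.1049  0.03  ] blade end? root [ 0.6385 -0.1194  0.018 ] [ 0.6356 -0.071   0.018 ]
rim in [array([ 0.5089, -0.1785,  0.07  ]), array([ 0.5001, -0.0128,  0.07  ]), array([ 0.6441, -0.0096,  0.07  ]), array([ 0.6516, -0.1761,  0.07  ])]
hand shoulder [ 0.5981 -0.1117  0.03  ] [ 0.5979 -0.0929  0.03  ]
ftip on z=.0146 [ 0.58   -0.0939  0.0146] [ 0.5993 -0.0978  0.03  ]
```

```bash
python3 - <<'E'
from bench import *
from h import *
s=pickle.load(open('scene.pkl','rb'))
for p in((213,265),(360,240)):print('open tip',ray(s,(170+p[0]/3,150+p[1]/3),.0996),ray(s,(170+p[0]/3,150+p[1]/3),.115))
t=snapshot("scene")
R=cv2.Rodrigues(np.array(t['rvec'],float))[0]
def P(u,v):
    z=t['range_z'][v,u];return (R.T@(np.array([(u-t['cx'])/t['fx']*z,(v-t['cy'])/t['fy']*z,z])-np.array(t['tvec']).ravel())).round(4)
for v in range(240,284,2):print(v,[P(u,v) for u in(264,267,270)])
E
```

```text
open tip [ 0.57503894 -0.14838949  0.0996    ] [ 0.59691835 -0.15143513  0.115     ]
open tip [ 0.57320482 -0.03792867  0.0996    ] [ 0.5951264  -0.04351417  0.115     ]
240 [array([ 0.6176, -0.1062,  0.1159]), array([ 0.6152, -0.0993,  0.113 ]), array([ 0.6165, -0.0931,  0.1126])]
242 [array([ 0.6182, -0.1065,  0.1112]), array([ 0.6138, -0.0992,  0.1068]), array([ 0.6159, -0.0931,  0.107 ])]
244 [array([ 0.6141, -0.1059,  0.103 ]), array([ 0.6158, -0.0998,  0.103 ]), array([ 0.6205, -0.0943,  0.1051])]
246 [array([ 0.6149, -0.1063,  0.0984]), array([ 0.6169, -0.1002,  0.0986]), array([ 0.6172, -0.0938,  0.0975])]
248 [array([ 0.6183, -0.1072,  0.0957]), array([ 0.6163, -0.1003,  0.0929]), array([ 0.6143, -0.0934,  0.0901])]
250 [array([ 0.617 , -0.1072,  0.0895]), array([ 0.6158, -0.1004,  0.0873]), array([ 0.6144, -0.0936,  0.0848])]
252 [array([ 0.6181, -0.1076,  0.085 ]), array([ 0.6208, -0.1016,  0.0857]), array([ 0.6157, -0.094 ,  0.0805])]
254 [array([ 0.615 , -0.1072,  0.0774]), array([ 0.6198, -0.1016,  0.0797]), array([ 0.6116, -0.0934,  0.0721])]
256 [array([ 0.6143, -0.10
[... 855 characters left out ...]
8, -0.1054,  0.0696])]
272 [array([ 0.6659, -0.1189,  0.0696]), array([ 0.666 , -0.1126,  0.0683]), array([ 0.6669, -0.1064,  0.0676])]
274 [array([ 0.6751, -0.1208,  0.0719]), array([ 0.6769, -0.1149,  0.0719]), array([ 0.6781, -0.1088,  0.0715])]
276 [array([ 0.6781, -0.1216,  0.069 ]), array([ 0.6792, -0.1155,  0.0685]), array([ 0.6857, -0.1106,  0.0725])]
278 [array([ 0.6882, -0.1237,  0.0722]), array([ 0.6857, -0.117 ,  0.0687]), array([ 0.6886, -0.1113,  0.0697])]
280 [array([ 0.693 , -0.1248,  0.0709]), array([ 0.6906, -0.1182,  0.0675]), array([ 0.696 , -0.113 ,  0.0707])]
282 [array([ 0.6993, -0.1262,  0.0711]), array([ 0.6988, -0.12  ,  0.0692]), array([ 0.7054, -0.1151,  0.0733])]
```

The depth readings put the shut tips at about z = 0.042, some 27 mm above the reported TCP, so the fingers closed above the handle. I'll open, then go down in small guarded steps.

Request:
drive_tool([
  [0,0,0,0,0,0],
  [0,0,0,0,0,0],
  [0,0,0,0,0,0],
  [0,0,0,0,0,0],
  [0,0,0,0,0,0],
  [0,0,0,0,0,0],
  [0,0,0,0,0,0],
  [0,0,0.15,0,0,0],
  [0,0,0.15,0,0,0],
], gripper=0.45)

```text
time: 7.02
tool_pos: [0.6056, -0.0986, 0.0021]
ee_rot: [3.142, 0.0, 0.101]
wrist_force: [0.5, 0.5, 0.5]
width: 0.0519
finger_force: 0.0
```

Request:
drive_tool([
  [0,0,0.1,0,0,0],
  [0,0,0.1,0,0,0],
])

```text
time: 7.28
tool_pos: [0.6056, -0.0986, -0.0058]
ee_rot: [-3.142, 0.0, 0.101]
wrist_force: [-0.4, 0.2, -0.5]
width: 0.0519
finger_force: 0.0
```

```bash
python3 - <<'E'
from bench import *
from h import *
o=get_obs();print(o['tool_pos'],o['wrist_force'],o['width'])
t=snapshot("scene");b=t['image'][210:310,210:330]
cv2.imwrite('pics/c4.png',cv2.resize(b,None,fx=5,fy=5,interpolation=cv2.INTER_CUBIC))
E
```

```text
[ 0.60559507 -0.09855171 -0.00583313] [-0.41946107  0.22584941 -0.5072536 ] 0.05192913329352906
```

View pics/c4.png

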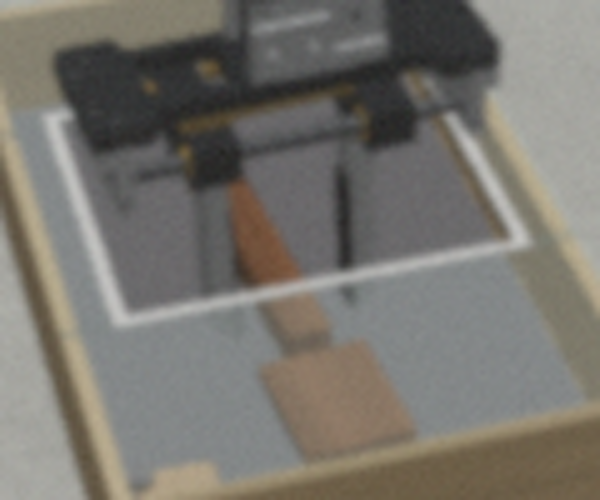

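The tips now show through the cover, the left at (235,333) and the right at (348,302), one on each side of the handle.

```bash
python3 - <<'E'
from h import *
s=pickle.load(open('scene.pkl','rb'))
for p in((235,335),(348,304)):
  for z in(.01,.015,.02,.025,.03):print(z,ray(s,(210+p[0]/5,210+p[1]/5),z)[:2].round(4))
E
```

```text
0.01 [ 0.6056 -0.1239]
0.015 [ 0.6117 -0.125 ]
0.02 [ 0.6178 -0.126 ]
0.025 [ 0.6238 -0.127 ]
0.03 [ 0.6299 -0.1281]
0.01 [ 0.5981 -0.0702]
0.015 [ 0.6042 -0.0716]
0.02 [ 0.6104 -0.073 ]
0.025 [ 0.6165 -0.0743]
0.03 [ 0.6226 -0.0757]
```

Request:
drive_tool([
  [0,0,0.1,0,0,0],
  [0,0,0,0,0,0],
])

```text
time: 7.58
tool_pos: [0.6055, -0.0985, -0.0097]
ee_rot: [-3.141, 0.001, 0.101]
wrist_force: [0.5, -0.3, 0.4]
width: 0.0518
finger_force: 0.0
```

Request:
drive_tool([
  [0,0,0,0,0,0],
  [0,0,0,0,0,0],
  [0,0,0,0,0,0],
  [0,0,0,0,0,0],
  [0,0,0,0,0,0],
  [0,0,0,0,0,0],
], gripper=1)

```text
time: 8.32
tool_pos: [0.6058, -0.0986, -0.0092]
ee_rot: [3.141, -0.0, 0.101]
wrist_force: [-0.6, 0.6, -0.5]
width: 0.0219
finger_force: 30.0
```

Request:
drive_tool([
  [0,0,-0.07,0,0,0],
  [0,0,-0.06,0,0,0],
  [-0.2,0,0,0,0,0],
  [-0.25,0,0,0,0,0],
  [-0.25,0,0,0,0,0],
  [-0.25,0,0,0,0,0],
  [-0.25,0,0,0,0,0],
  [-0.2,0,0,0,0,0],
  [0,0,0,0,0,0],
])

```text
time: 9.45
tool_pos: [0.5495, -0.1043, -0.0041]
ee_rot: [3.142, -0.0, 0.1]
wrist_force: [0.2, -0.0, -1.3]
width: 0.0213
finger_force: 30.0
```

```bash
python3 - <<'E'
from bench import *
from h import *
o=get_obs();print(o['tool_pos'],o['wrist_force'],o['wrist_torque'],o['width'],o['joint_positions'])
t=snapshot("scene");b=t['image'][195:295,200:320]
cv2.imwrite('pics/c5.png',cv2.resize(b,None,fx=5,fy=5,interpolation=cv2.INTER_CUBIC))
E
```

```text
[ 0.54949765 -0.1042873  -0.00407968] [ 0.18101788 -0.04089009 -1.26770344] [-0.02094545 -0.04740809  0.01247412] 0.021265387420162443 [-2.88895827e-01  2.16737559e-01  1.60170458e+00 -4.66309194e-05
  1.32311498e+00  1.18146136e+00]
```

View pics/c5.png

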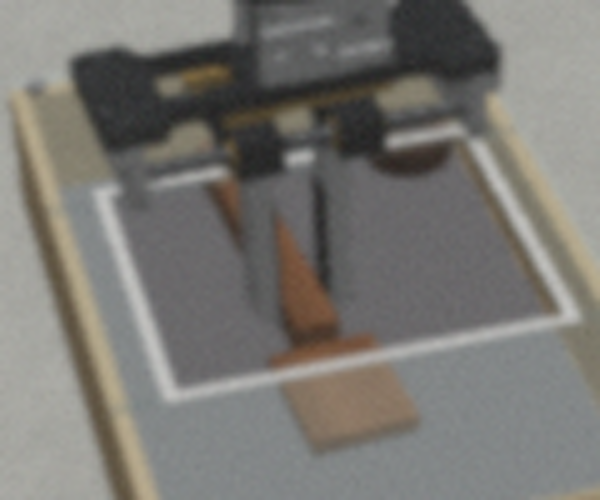

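The scraper is lifted and has moved back 56 mm: the blade end is near (320,450)–(420,418), seen through the cover, and the forces are small. I'll shift slightly more, then tilt about the butt.

Request:
drive_tool([
  [-0.13,0,0,0,0,0],
  [0.01,0,-0.13,0,0.38,0],
  [0.01,0,-0.13,0,0.38,0],
  [0.01,0,-0.13,0,0.38,0],
  [0.01,0,-0.13,0,0.38,0],
  [0,0,0,0,0,0],
])

```text
time: 10.25
tool_pos: [0.5449, -0.105, 0.0174]
ee_rot: [3.141, -0.154, 0.1]
wrist_force: [0.4, 0.3, -1.0]
width: 0.022
finger_force: 30.0
```

```bash
python3 - <<'E'
from bench import *
from h import *
o=get_obs();print(o['tool_pos'],o['ee_rot'],o['wrist_force'],o['wrist_torque'],o['width'])
t=snapshot("scene");b=t['image'][195:295,200:320];cv2.imwrite('pics/c6.png',cv2.resize(b,None,fx=5,fy=5,interpolation=cv2.INTER_CUBIC))
E
```

```text
[ 0.544851   -0.10495658  0.01742497] [ 3.1410111  -0.15358624  0.100203  ] [ 0.44928141  0.25818932 -1.02050386] [-0.00090382  0.06474909  0.0114276 ] 0.022022981006822078
```

View pics/c6.png

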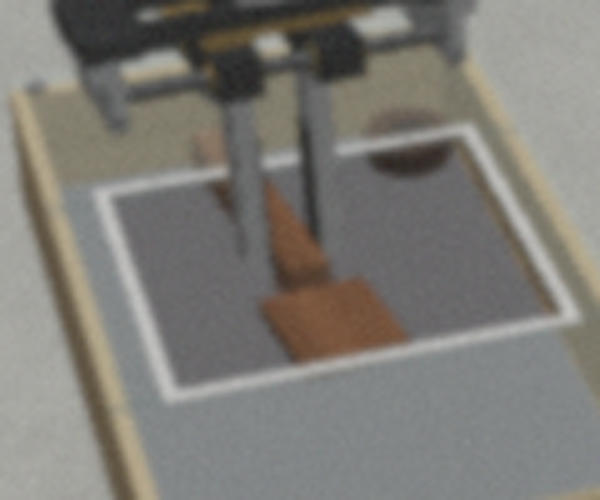

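Tilted 8.8° with the blade inside the hatch outline and clear of the rim, with no contact force. I'll go on tilting while sliding forward along the scraper's axis.

Request:
drive_tool([
  [0.01,0,-0.13,0,0.38,0],
  [0.01,0,-0.13,0,0.38,0],
  [0,0,-0.07,0,0.2,0],
  [0,0,0,0,0,0],
])

```text
time: 10.8
tool_pos: [0.5433, -0.105, 0.0301]
ee_rot: [3.141, -0.249, 0.1]
wrist_force: [1.2, 0.4, -1.2]
width: 0.022
finger_force: 30.0
```

Request:
drive_tool([
  [0.25,0,0,0,0.15,0],
  [0.25,0,0,0,0.15,0],
  [0,0,0,0,0,0],
])

```text
time: 11.18
tool_pos: [0.5638, -0.1029, 0.0351]
ee_rot: [3.141, -0.279, 0.101]
wrist_force: [-0.2, -0.1, -0.0]
width: 0.0218
finger_force: 30.0
```

```bash
python3 - <<'E'
from bench import *
from h import *
o=get_obs();print(o['tool_pos'],o['ee_rot'],o['wrist_force'],o['wrist_torque'],o['width'])
t=snapshot("scene");b=t['image'][185:285,200:320];cv2.imwrite('pics/c7.png',cv2.resize(b,None,fx=5,fy=5,interpolation=cv2.INTER_CUBIC))
E
```

```text
[ 0.56378769 -0.1029205   0.03511399] [ 3.14127681 -0.27869989  0.10132401] [-0.23937952 -0.07214825 -0.04566541] [-0.0302716   0.19634062  0.00142425] 0.021771091425850785
```

View pics/c7.png

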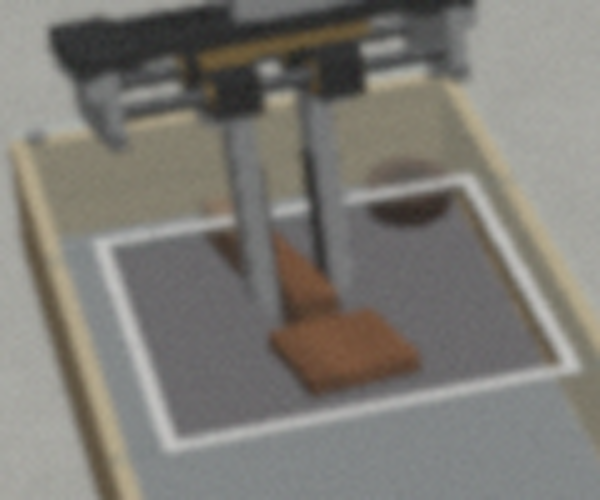

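The blade, at (275–420, 310–390), stands up inside the hatch rim. The supported weight suggests that the butt is just brushing the floor, so I'll raise it slightly as I continue. That was my tenth and last picture.

Request:
drive_tool([
  [0,0,-0.13,0,0,0],
  [0.25,0,-0.03,0,0.15,0],
  [0.25,0,-0.03,0,0.15,0],
  [0,0,-0.05,0,0.15,0],
  [0,0,0,0,0,0],
  [0,0,0,0,0,0],
])

```text
time: 11.98
tool_pos: [0.5791, -0.1013, 0.0495]
ee_rot: [-3.142, -0.323, 0.101]
wrist_force: [0.7, 0.2, -1.5]
width: 0.0223
finger_force: 30.0
```

```bash
cat >fit.py <<'E'
from bench import *
from h import *
o=get_obs();print(o['tool_pos'],o['ee_rot'],o['wrist_force'],o['wrist_torque'])
t=snapshot("scene");R=cv2.Rodrigues(np.array(t['rvec'],float))[0]
h=cv2.cvtColor(t['image'],cv2.COLOR_BGR2HSV).astype(int)
v,u=np.mgrid[:480,:640];z=t['range_z']
X=np.stack([(u-t['cx'])/t['fx']*z,(v-t['cy'])/t['fy']*z,z],-1)
W=(X-np.array(t['tvec']).ravel())@R
m=(h[...,0]<16)&(h[...,1]>95)&(W[...,0]>.45)&(W[...,0]<.8)&(abs(W[...,1]+.1)<.06)&(W[...,2]>.02)&(z>0)
P=W[m];print(len(P))
for a in np.arange(.48,.74,.01):
    q=P[(P[:,0]>=a)&(P[:,0]<a+.01)]
    if len(q)>3:print(round(a+.005,3),len(q),'z med/max',np.median(q[:,2]).round(4),np.percentile(q[:,2],90).round(4),'y',q[:,1].min().round(3),q[:,1].max().round(3))
E
python3 fit.py
```

```text
[ 0.57907807 -0.10125435  0.04948157] [-3.14152564 -0.32276294  0.10061617] [ 0.69925406  0.225769   -1.47578588] [-0.02839149 -0.074266   -0.03284291]
365
0.545 6 z med/max 0.0791 0.0804 y -0.107 -0.098
0.555 6 z med/max 0.0818 0.0844 y -0.108 -0.096
0.565 10 z med/max 0.0859 0.088 y -0.11 -0.096
0.575 13 z med/max 0.0893 0.0919 y -0.111 -0.095
0.585 12 z med/max 0.0931 0.0948 y -0.112 -0.094
0.595 48 z med/max 0.0902 0.0949 y -0.111 -0.093
0.605 31 z med/max 0.0871 0.0888 y -0.12 -0.077
0.615 33 z med/max 0.0904 0.0921 y -0.122 -0.078
0.625 38 z med/max 0.0941 0.0952 y -0.121 -0.076
0.635 30 z med/max 0.0973 0.0992 y -0.12 -0.075
0.645 40 z med/max 0.101 0.1025 y -0.119 -0.073
0.655 66 z med/max 0.1032 0.1054 y -0.119 -0.073
0.665 26 z med/max 0.1034 0.1059 y -0.117 -0.081
```

Request:
drive_tool([
  [0.19,0,0.06,0,0,0],
  [0.19,0,0.06,0,0,0],
  [0.25,0,0,0,0,0],
  [0.25,0,0,0,0,0],
  [0.25,0,0,0,0,0],
  [0.25,0,0,0,0,0],
  [0.25,0,0,0,0,0],
  [0.25,0,0,0,0,0],
  [0.15,0,0,0,0,0],
  [0,0,0,0,0,0],
])

```text
time: 13.28
tool_pos: [0.6578, -0.0933, 0.0711]
ee_rot: [3.141, -0.323, 0.101]
wrist_force: [-0.3, -0.0, -1.3]
width: 0.0215
finger_force: 30.0
```

```bash
python3 fit.py
```

```text
[ 0.65783272 -0.09332617  0.07109751] [ 3.14138869 -0.32317439  0.1011003 ] [-0.26750338 -0.01577813 -1.27811334] [-0.03764557  0.20768018 -0.0780415 ]
472
0.525 5 z med/max 0.0673 0.0694 y -0.116 -0.107
0.535 8 z med/max 0.0711 0.072 y -0.116 -0.105
0.545 8 z med/max 0.0734 0.0753 y -0.117 -0.109
0.555 8 z med/max 0.0767 0.0782 y -0.116 -0.11
0.565 4 z med/max 0.0782 0.0809 y -0.114 -0.112
0.615 4 z med/max 0.0986 0.0992 y -0.097 -0.093
0.625 6 z med/max 0.1018 0.1028 y -0.098 -0.09
0.635 9 z med/max 0.1036 0.1058 y -0.099 -0.09
0.645 13 z med/max 0.1085 0.1095 y -0.103 -0.084
0.655 15 z med/max 0.1117 0.1129 y -0.103 -0.086
0.665 17 z med/max 0.114 0.1156 y -0.104 -0.087
0.675 57 z med/max 0.112 0.1166 y -0.103 -0.084
0.685 41 z med/max 0.1087 0.1102 y -0.113 -0.069
0.695 45 z med/max 0.1128 0.114 y -0.115 -0.068
0.705 42 z med/max 0.1154 0.1173 y -0.114 -0.068
0.715 43 z med/max 0.1189 0.1203 y -0.113 -0.068
0.725 43 z med/max 0.1228 0.1241 y -0.111 -0.064
0.735 79 z med/max 0.1249 0.1267 y -0.111 -0.064
```

Request:
drive_tool([
  [0.12,0,-0.36,0,0,0],
  [0.12,0,-0.36,0,0,0],
  [0.12,0,-0.36,0,0,0],
  [0.12,0,-0.36,0,0,0],
  [0.12,0,-0.36,0,0,0],
  [0.12,0,-0.36,0,0,0],
  [0.12,0,-0.36,0,0,0],
  [0,0,0,0,0,0],
  [0,0,0,0,0,0],
  [0,0,0,0,0,0],
  [0,0,0,0,0,0],
])

```text
time: 14.7
tool_pos: [0.6569, -0.0933, 0.1762]
ee_rot: [-3.141, -0.322, 0.101]
wrist_force: [-0.3, -0.7, -1.0]
width: 0.0217
finger_force: 30.0
```

```bash
python3 fit.py
```

```text
[ 0.65693595 -0.09325961  0.17624271] [-3.14108772 -0.32161549  0.10065238] [-0.31910461 -0.65139336 -0.98753279] [-0.00378946  0.20884434  0.07560922]
459
0.535 9 z med/max 0.176 0.1769 y -0.117 -0.105
0.545 7 z med/max 0.1797 0.1815 y -0.116 -0.107
0.555 5 z med/max 0.1814 0.1817 y -0.115 -0.108
0.565 4 z med/max 0.1851 0.1856 y -0.114 -0.11
0.625 5 z med/max 0.2061 0.2077 y -0.097 -0.09
0.635 8 z med/max 0.2106 0.2115 y -0.1 -0.09
0.645 11 z med/max 0.2135 0.2152 y -0.102 -0.086
0.655 16 z med/max 0.2178 0.2187 y -0.103 -0.087
0.665 14 z med/max 0.2192 0.2208 y -0.104 -0.086
0.675 70 z med/max 0.2157 0.2214 y -0.103 -0.073
0.685 31 z med/max 0.2148 0.216 y -0.113 -0.07
0.695 36 z med/max 0.2174 0.2188 y -0.115 -0.069
0.705 42 z med/max 0.221 0.2227 y -0.113 -0.066
0.715 37 z med/max 0.2246 0.2256 y -0.112 -0.066
0.725 44 z med/max 0.2275 0.2294 y -0.112 -0.065
0.735 95 z med/max 0.2297 0.2316 y -0.11 -0.065
```

```bash
python3 -c "
from bench import *
print(close_job())"
```

```text
the job is handed in; nothing more can be done
None
```

I drew the scraper out through the hatch blade first and handed the job in with it gripped at 30 N and held still; by depth readings its lowest part was about 8 cm above the cover, but `close_job()` gave no verdict.

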